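Unlock and open the access panel of the red control box

ROBOT

A 6-joint arm with a two-finger parallel gripper is mounted at the origin on the work surface. World frame = base frame: x ahead of the robot, y to its left, z up, the work surface at z = 0. Lengths are in m, angles in rad, forces in N, time in s.
With the tool pointing down it reaches from about 0.375 to 0.9 m from the base axis. Payload 3.1 kg.
Tool frame: the origin (TCP) lies midway between the tips of the shut fingers; the grasp point (between the pads) lies 19 mm behind it; x points along the fingers, z is the direction in which the jaws open and shut, and the axes are right-handed (so a half turn about x gives the same grasp; the last joint's range is limited). The gripper opens to 87 mm and grips with 3 to 60 N. Pads are 19 mm wide; open, the fingers measure 117 mm over their backs; the gripper's body (75 mm by 190 mm) begins 51 mm behind the grasp point.
Start: joints at [0.948, 0.527, 1.433, -0, 1.181, -0.178], TCP at [0.269, 0.564, 0.223] pointing down, gripper open.
Joint ranges: [-3.08, 3.08], [-0.75, 2.2], [0.22, 2.44], [-1.43, 4.57], [0, 2.65], [-2.85, 2.85]. Speed limits (rad/s): [2.79, 2.79, 3.14, 3.14, 3.14, 3.14].

INTERFACE

Orientations are given as a unit quaternion [x, y, z, w].
In Python, from rig import robot, optics, workorder gives the robot as it stands.
- The arm moves only by the tool arm_command, never from a script. Its argument "plan" is a list of rows, each a list of 7 numbers: the shift along the tool's x, y, z in cm, then the turn, a rotation vector about the tool's x, y, z in rad, then the finger opening in cm, from 0 to 8.7. In form: [[x, y, z, ax, ay, az, gripper], ...]. A call has 1 to 12 rows; each row shifts and turns the pose as measured when the row begins, along the tool's axes as they then stand; what a row does not reach is not made up. A row lasts 1/8 s, in which the tool goes at most 62.5 mm and 10.7 degrees, less where a joint would pass 70% of its speed; a pose out of reach is approached as far as the arm can. A call with a gripper value outside its range is refused whole. The fingers move at their own pace and stop on an object; "grip_force" is the grip in N (left out, the last holds). Time passes only in rows, so rows that do not move let the fingers close. It gives the time, the measured TCP pose, the force and the opening at its end, in the units of the state.
- robot.get_obs(): the state, without advancing time (a new reading comes with each control period).
- optics.camera(name): name is "scene" or "top"; returns (picture, depth): 480x640x3 uint8, blue, green, red; 480x640 float32, m along the optical axis (not along the pixel's ray), 0 where there is no reading.
- optics.camera_info(name): a dict with "mtx" (3x3 intrinsics, pixels), "position" and "rotation" of the camera in the world. Camera axes: x right, y down, z forward; pixel columns grow to the right and rows downward; lengths in m; the calibration is good to about 2 mm. A picture is of the moment at which its call begins. camera_info takes no time and is no camera call.
- workorder.hand_in(): hands the job in, once; it reports no verdict.
The state is a dict: "time": time; "q": joint angles; "joint_velocities": joint speeds; "joint_torque": joint torques, N m; "position": TCP position; "tool_rot": TCP orientation; "ft_force": force on the tool from outside, world axes, zero at the start; "moment": the same for the moment, N m; "grip_width": finger opening in m.
Only numpy, scipy, OpenCV 4.12 (cv2) and the standard library are available. Lean on these libraries where they do the work, as an engineer would, in place of code of your own. Each camera call takes 0.05 s, during which the arm holds its last target. There are 200 camera calls.

TASK

The fuses of the red control box on the lab bench have to be inspected. Turn its yellow quarter-turn fastener anticlockwise (seen from above) to unlocked, then swing its top panel up by the handle until it stands about upright and leave it standing open. Leave the fastener of the white box locked.

Things in the scene. Friction and masses are not known exactly. Their poses are not given: they have to be found in the camera images.
- red_box: Red-cased control box, fixed, 200 deep (x) x 240 wide (y) x 90 mm high; a white-cased one of the same make stands beside it. Origin: centre of its underside on the bench; x away from the robot, y left, z up. On top: a hinged aluminium access panel 160 x 150 x 5 mm on the right and front; on the left a strip, 90 mm above the bench, with the fastener.
- red_cam_grip (a point): Fastener of the red box: yellow upright wing 46 mm long, 12 thick, top 137 mm above the bench; under it, in line, a flat black tongue (16 wide, top 97 mm above the bench) reaching 42 mm from the axis. Point: on the vertical turning axis, mid-wing, 121 mm above the bench. Frame turns with it: y along the wing (tongue points to -y), x across its thickness, z up.
- red_cam (a joint): Angle of the red box's fastener, rad: 0 = locked, tongue across the panel's left edge, holding it down; grows anticlockwise seen from above; 1.57 (quarter turn) = unlocked, tongue along that edge, pointing away from the robot to a green mark. The panel comes free at about 1.1. Stops at 0 and 1.65; starts at 0 to 0.15. Friction 0.06 N m; stays where left.
- red_handle (a point): Handle of the red box's panel: level black round bar, 10 mm thick, 100 long, its centre line 36 mm in front of the panel's edge and the case, 87.5 mm above the bench when shut, on an arm at each end. Point: middle of the bar. Frame of the panel; when shut x points to the hinge, y along the bar to the left, z up. Hinge axis: parallel to the bar, 196 mm from it along +x.
- red_panel (a joint): Opening angle of the red box's panel, rad: 0 = shut, 1.57 = upright, stop at 1.9; the handle rises and goes away from the robot about the level hinge at the panel's far edge. Stiff hinge: 3 to 4 N at the handle moves it, and it stays where it is left.
- white_cam (a joint): Angle, rad, of the same kind of fastener on the white-cased box, which is to stay locked (0 = locked; starts at 0 to 0.15).

How it is judged:
By the outcome, as a careful person would: the job done as asked, in the order asked, and still so for the second after the job is handed in, with the robot touching nothing.
It also fails if it takes over 54 s, if anything falls off the work surface, if the arm or the gripper's body presses on something with over 40 N, if the wrist force passes 120 N, or if a joint passes its speed limit or range.

## Working session

There is one attempt and no reset: what is moved stays moved. The work goes in short steps, Python scripts to look and compute and a tool call to move; the robot and the scene stay as the last step left them, time stands still between calls to the robot, and variables do not carry over. Pictures are saved under pics/ and viewed, about 8 in all and at most 12, crops included, and the job is handed in when it is done.

Besides the shell and the picture viewer there is one more tool, called after "Emit:" as name([rows], argument=value, ...), one row to a line, values as JSON. arm_command: Moves the arm, as the interface text tells. Its arguments: {"type":"object","properties":{"plan":{"type":"array"},"grip_force":{"type":"number"}},"required":["plan"]}

```bash
mkdir -p pics; ls; python3 - <<'E'
from rig import robot, optics
import cv2,numpy as np
for n in("scene","top"):
    p,d=optics.camera(n); cv2.imwrite(f"pics/{n}0.png",p); np.savez(f"{n}0.npz",p=p,d=d)
    print(n,optics.camera_info(n), (d>0).mean())
print(robot.get_obs())
E
```

```text
pics
scene {'mtx': array([[506.66605665,   0.        , 328.68275314],
       [  0.        , 506.66605665, 239.46533586],
       [  0.        ,   0.        ,   1.        ]]), 'position': array([0.73944554, 0.36692639, 0.76047575]), 'rotation': array([ 0.19537205,  0.94298607, -0.26278245, -0.05960224])} 0.995966796875
top {'mtx': array([[483.67772441,   0.        , 325.3448087 ],
       [  0.        , 483.67772441, 234.02357975],
       [  0.        ,   0.        ,   1.        ]]), 'position': array([0.49258911, 0.01612586, 0.93023479]), 'rotation': array([ 0.70990799, -0.70248121,  0.03497642, -0.03643407])} 0.9960611979166667
{'time': 0.1, 'q': array([ 9.47529577e-01,  5.28398309e-01,  1.43377756e+00, -1.03101940e-05,
        1.18138226e+00, -1.78496760e-01]), 'joint_velocities': array([ 8.83949235e-04, -3.07646707e-03, -1.44026346e-03, -2.05387376e-03,
       -1.00576241e-04,  4.72816401e-05]), 'joint_torque': array([ 4.74863846e-04, -4.40986097e+01, -1.77150178e+01,  6.35472033e-02,
        5.33573760e-02, -1.28758418e-05]), 'position': array([0.2684905 , 0.56366305, 0.22165297]), 'tool_rot': array([-0.37767362,  0.59860722,  0.37714604,  0.59732143]), 'ft_force': array([0.17814444, 0.16638052, 0.18062915]), 'moment': array([-0.02580834, -0.02937771, -0.06169144]), 'grip_width': 0.08726954753554778}
```

View pics/scene0.png

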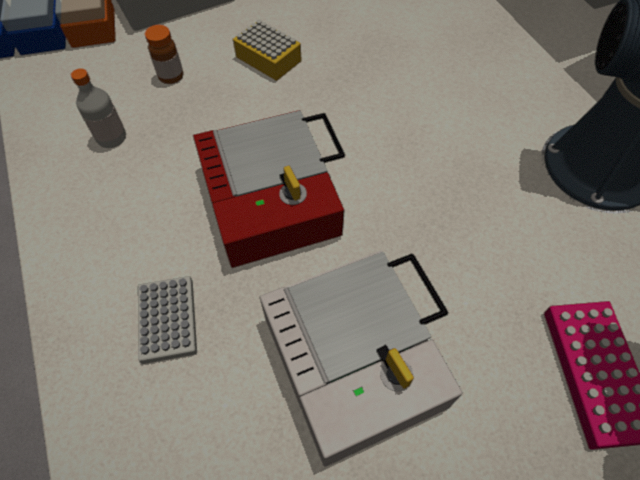

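View pics/top0.png

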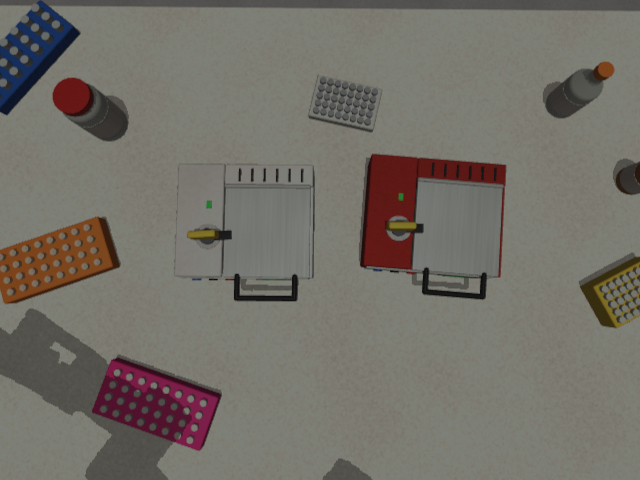

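Scene shows the red box around (270,185), with its handle at (330,140) and fastener at (291,185). Top shows the red box around (435,215), wing at (403,226) with the tongue pointing right (locked), green mark at (401,197) and handle bar at (455,293). The white box is to the left, at around (245,220).

```bash
cat > h.py <<'E'
import cv2,numpy as np
from scipy.spatial.transform import Rotation as R
from rig import robot,optics
def cloud(n,p=None,d=None):
    if p is None: p,d=optics.camera(n)
    i=optics.camera_info(n); K=i["mtx"]; v,u=np.mgrid[:480,:640]
    c=np.dstack([(u-K[0,2])/K[0,0]*d,(v-K[1,2])/K[1,1]*d,d])
    r=i["rotation"]; r=R.from_quat(r)
    return p,cv2.cvtColor(p,cv2.COLOR_BGR2HSV),r.apply(c.reshape(-1,3)).reshape(480,640,3)+i["position"]
def line(P):
    vx,vy,x,y=cv2.fitLine(P[:,:2].astype(np.float32),cv2.DIST_L2,0,.01,.01).ravel()
    return np.degrees(np.arctan2(vy,vx))
E
python3 - <<'E'
from h import *
for n in("top","scene"):
    z=np.load(n+"0.npz"); p,hsv,W=cloud(n,z["p"],z["d"]); H,S,V=cv2.split(hsv); Z=W[...,2]
    red=((H<8)|(H>172))&(S>120)&(V>40)&(W[...,0]>.35)&(W[...,0]<.75)&(W[...,1]<.1)&(W[...,1]>-.35)&(Z>.08)&(Z<.1)
    c=W[red].mean(0); print(n,"redtop",c,red.sum(), np.median(Z[red]))
    near=(np.hypot(W[...,0]-c[0],W[...,1]-c[1])<.25)
    yel=near&(H>18)&(H<35)&(S>120)&(Z>.1); P=W[yel&(Z>.132)]; print("wing",yel.sum(),len(P),P.mean(0) if len(P) else 0,np.percentile(Z[yel],98))
    if len(P): print(" rect",cv2.minAreaRect(P[:,:2].astype(np.float32)*1000), line(P))
    top=near&(Z>.084)&(Z<.1)&((S<60)&(V>70)|red)&(W[...,1]<c[1]+.3)
    print(" box rect",cv2.minAreaRect(W[top][:,:2].astype(np.float32)*1000))
    lab,cc=cv2.connectedComponents((near&(V<45)&(Z>.07)&(Z<.1)).astype(np.uint8))
    for k in range(1,lab):
        P=W[cc==k]
        if len(P)>100: print(" black",len(P),P.mean(0),cv2.minAreaRect(P[:,:2].astype(np.float32)*1000))
    g=near&(H>45)&(H<75)&(S>150)&(V>80); print(" green",g.sum(),W[g].mean(0))
E
```

```text
top redtop [ 0.63836234 -0.12784637  0.090042  ] 6335 0.09016207215654803
wing 256 220 [ 0.58593375 -0.10532795  0.15794303] 0.851193100636447
 rect ((552.6912841796875, -51.00543975830078), (30.592872619628906, 177.59393310546875), 32.0638427734375) -58.266754
 box rect ((600.3438720703125, -83.92645263671875), (417.73199462890625, 241.0362091064453), 85.78640747070312)
 black 504 [ 0.48601427 -0.20315737  0.0915949 ] ((494.70245361328125, -204.06594848632812), (107.8953628540039, 44.34233093261719), 85.63086700439453)
 green 25 [ 0.6455507  -0.11294315  0.09108328]
scene redtop [ 0.64198709 -0.11751933  0.08893856] 6215 0.08908215561830923
wing 335 178 [ 0.59059978 -0.10585686  0.13563544] 0.13792589181477574
 rect ((590.377685546875, -106.84745025634766), (45.33458709716797, 11.75860595703125), 89.4630126953125) -89.89301
 box rect ((597.5328369140625, -80.89555358886719), (428.3498840332031, 248.16400146484375), 88.56939697265625)
 black 327 [ 0.48734372 -0.19925235  0.09065997] ((495.4134826660156, -202.6429443359375), (108.60853576660156, 43.016563415527344), 85.93046569824219)
 black 574 [ 0.62945279 -0.05410081  0.07763783] ((624.4033813476562, -53.74699401855469), (4.16003942489624, 194.07778930664062), 85.7844467163086)
 green 28 [ 0.64540149 -0.11233195  0.08997195]
```

```bash
cat >> h.py <<'E'
def down(yaw):  # tool x down, tool z at yaw (deg) in world
    a=np.radians(yaw); x=np.array([0,0,-1.]); z=np.array([np.cos(a),np.sin(a),0])
    return R.from_matrix(np.column_stack([x,np.cross(z,x),z]))
def state():
    o=robot.get_obs(); r=R.from_quat(o["tool_rot"]); M=r.as_matrix()
    print("t%.2f"%o["time"],"pos",o["position"].round(4),"zyaw %.1f"%np.degrees(np.arctan2(M[1,2],M[0,2])),"x",M[:,0].round(3),"q",o["q"].round(2),"F",o["ft_force"].round(1),"w %.4f"%o["grip_width"])
    return o["position"],r
def rows(p,r,pt,rt,n):
    rv=(r.inv()*rt).as_rotvec()/n
    for k in range(n):
        rk=r*R.from_rotvec(rv*k); print(np.r_[rk.inv().apply((np.array(pt)-p)/n)*100,rv].round(2).tolist())
E
python3 - <<'E'
from h import *
z=np.load("top0.npz"); p,hsv,W=cloud("top",z["p"],z["d"]); H,S,V=cv2.split(hsv); Z=W[...,2]
m=(H>18)&(H<35)&(S>120)&(Z>.13)&(Z<.145)&(abs(W[...,1]+.106)<.05); P=W[m]; print(m.sum(),cv2.minAreaRect(P[:,:2].astype(np.float32)*1000),line(P),np.median(Z[m]))
p,r=state()
for yaw in(0,180): print(yaw); rows(p,r,[.59,-.106,.2],down(yaw),14)
E
```

```text
216 ((588.83447265625, -109.16606140136719), (12.201326370239258, 45.119564056396484), 0.7053908109664917) -89.456505 0.1363345414003907
t0.10 pos [0.2685 0.5637 0.2217] zyaw 64.5 x [-0.001 -0.002 -1.   ] q [ 0.95  0.53  1.43 -0.    1.18 -0.18] F [0.2 0.2 0.2] w 0.0873
0
[0.16, -4.13, -3.33, 0.08, -0.0, 0.0]
[0.16, -4.39, -2.99, 0.08, -0.0, 0.0]
[0.16, -4.61, -2.62, 0.08, -0.0, 0.0]
[0.16, -4.81, -2.25, 0.08, -0.0, 0.0]
[0.16, -4.97, -1.85, 0.08, -0.0, 0.0]
[0.16, -5.1, -1.45, 0.08, -0.0, 0.0]
[0.16, -5.2, -1.03, 0.08, -0.0, 0.0]
[0.16, -5.27, -0.61, 0.08, -0.0, 0.0]
[0.16, -5.3, -0.19, 0.08, -0.0, 0.0]
[0.16, -5.3, 0.24, 0.08, -0.0, 0.0]
[0.15, -5.26, 0.67, 0.08, -0.0, 0.0]
[0.15, -5.19, 1.09, 0.08, -0.0, 0.0]
[0.15, -5.09, 1.5, 0.08, -0.0, 0.0]
[0.15, -4.95, 1.9, 0.08, -0.0, 0.0]
180
[0.16, -4.13, -3.33, -0.14, -0.0, -0.0]
[0.16, -3.61, -3.89, -0.14, -0.0, -0.0]
[0.16, -3.02, -4.37, -0.14, -0.0, -0.0]
[0.16, -2.36, -4.75, -0.14, -0.0, -0.0]
[0.16, -1.65, -5.04, -0.14, -0.0, -0.0]
[0.16, -0.91, -5.23, -0.14, -0.0, -0.0]
[0.16, -0.15, -5.3, -0.14, -0.0, -0.0]
[0.16, 0.61, -5.27, -0.14, -0.0, -0.0]
[0.16, 1.36, -5.13, -0.14, -0.0, -0.0]
[0.16, 2.08, -4.88, -0.14, -0.0, -0.0]
[0.16, 2.76, -4.53, -0.14, -0.0, -0.0]
[0.16, 3.38, -4.09, -0.14, -0.0, -0.0]
[0.16, 3.93, -3.56, -0.14, -0.0, -0.0]
[0.16, 4.4, -2.96, -0.14, -0.0, -0.0]
```

Emit:
arm_command([
  [0.1,-4.1,-3.3,0.08,0,0,8],
  [0.1,-4.4,-3.0,0.08,0,0,7],
  [0.1,-4.6,-2.6,0.08,0,0,6],
  [0.1,-4.8,-2.2,0.08,0,0,5],
  [0.1,-5.0,-1.8,0.08,0,0,5],
  [0.1,-5.1,-1.4,0.08,0,0,5],
  [0.1,-5.2,-1.0,0.08,0,0,5],
  [0.1,-5.3,-0.6,0.08,0,0,5],
  [0.1,-5.3,-0.2,0.08,0,0,5],
  [0.1,-5.3,0.2,0.08,0,0,5],
  [0.1,-5.3,0.7,0.08,0,0,5],
  [0.1,-5.2,1.1,0.08,0,0,5],
])

```text
time: 1.6
position: [0.5457, -0.0263, 0.2061]
tool_rot: [-0.05, 0.707, 0.05, 0.704]
ft_force: [0.1, 0.4, 0.1]
grip_width: 0.0496
```

```bash
python3 - <<'E'
from h import *
p,r=state(); rows(p,r,[.5896,-.108,.17],down(0),5)
E
```

```text
t1.60 pos [ 0.5457 -0.0263  0.2061] zyaw 8.1 x [-0.004 -0.001 -1.   ] q [-0.25  0.44  1.65 -0.    1.05 -0.39] F [0.1 0.4 0.1] w 0.0496
[0.72, -1.74, 0.64, 0.03, -0.0, 0.0]
[0.72, -1.72, 0.69, 0.03, -0.0, 0.0]
[0.72, -1.7, 0.74, 0.03, -0.0, 0.0]
[0.72, -1.68, 0.79, 0.03, -0.0, 0.0]
[0.72, -1.66, 0.83, 0.03, -0.0, 0.0]
```

Emit:
arm_command([
  [0.7,-1.8,0.6,0.03,0,0,4],
  [0.7,-1.8,0.7,0.03,0,0,4],
  [0.7,-1.7,0.7,0.03,0,0,4],
  [0.7,-1.7,0.8,0.03,0,0,4],
  [0.7,-1.7,0.8,0.03,0,0,4],
  [0,0,0,0,0,0,4],
])

```text
time: 2.35
position: [0.5899, -0.1147, 0.1669]
tool_rot: [0.007, 0.71, -0.006, 0.705]
ft_force: [0.6, -0.5, -0.0]
grip_width: 0.0401
```

```bash
python3 - <<'E'
from h import *
p,r=state(); rows(p,r,[.5896,-.108,.104],down(0),4)
for n in("scene","top"): cv2.imwrite(f"pics/{n}1.png",cv2.resize(optics.camera(n)[0][(60,80)[n=="top"]:][:240,(160,280)[n=="top"]:][:,:320],None,fx=2,fy=2))
E
```

```text
t2.35 pos [ 0.5899 -0.1147  0.1669] zyaw -1.0 x [-0.007  0.001 -1.   ] q [-0.38  0.56  1.54 -0.    1.04 -0.36] F [ 0.6 -0.5 -0. ] w 0.0401
[1.57, 0.17, 0.0, -0.0, -0.0, -0.0]
[1.57, 0.17, -0.0, -0.0, -0.0, -0.0]
[1.57, 0.17, -0.0, -0.0, -0.0, -0.0]
[1.57, 0.17, -0.01, -0.0, -0.0, -0.0]
```

View pics/scene1.png

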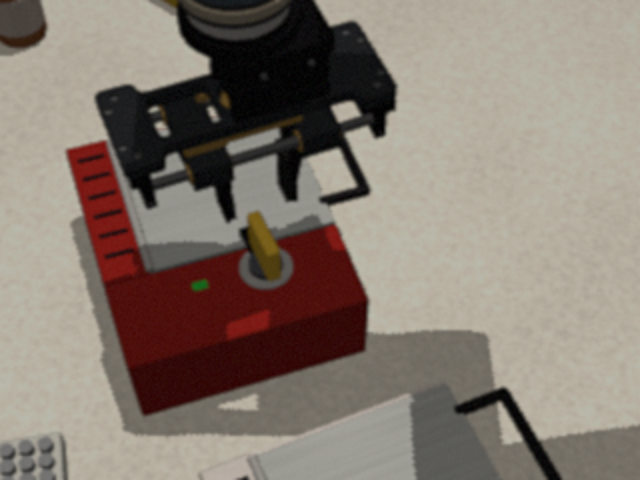

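The crop shows the open fingers, at (228,215) and (290,195), on either side of the wing at (262,240), so I can descend.

Emit:
arm_command([
  [1.6,0.2,0,0,0,0,4],
  [1.6,0.2,0,0,0,0,4],
  [1.6,0.15,0,0,0,0,4],
  [1.4,0.1,0,0,0,0,4],
  [0,0,0,0,0,0,1.0],
  [0,0,0,0,0,0,1.0],
  [0,0,0,0,0,0,1.0],
  [0,0,0,0,0,0,1.0],
  [0,0,0,0,0,0,1.0],
], grip_force=15)

```text
time: 3.58
position: [0.5895, -0.1044, 0.1016]
tool_rot: [0.006, 0.709, -0.004, 0.705]
ft_force: [0.9, -0.3, -3.2]
grip_width: 0.0123
```

```bash
python3 - <<'E'
from h import *
p,r=state()
E
```

```text
t3.58 pos [ 0.5895 -0.1044  0.1016] zyaw -0.8 x [-0.005  0.002 -1.   ] q [-0.36  0.65  1.6   0.    0.9  -0.35] F [ 0.9 -0.3 -3.2] w 0.0123
```

Emit:
arm_command([
  [0,0,0,0,0,0,2],
  [0,-0.35,0,0,0,0,2],
  [0,0,0,0,0,0,1],
  [0,0,0,0,0,0,1],
  [0,0,0,-0.1,0,0,1],
  [0,0,0,-0.1,0,0,1],
  [0,0,0,-0.1,0,0,1],
  [0,0,0,-0.1,0,0,1],
], grip_force=15)

```text
time: 4.58
position: [0.5893, -0.1084, 0.1024]
tool_rot: [-0.138, 0.695, 0.14, 0.692]
ft_force: [0.0, 0.9, -0.8]
grip_width: 0.012
```

```bash
python3 - <<'E'
from h import *
p,r=state(); rows(p,r,[.5895,-.108,.102],down(86),9); print(robot.get_obs()["moment"])
E
```

```text
t4.58 pos [ 0.5893 -0.1084  0.1024] zyaw 22.7 x [-0.004  0.002 -1.   ] q [-0.37  0.65  1.6   0.    0.9  -0.77] F [ 0.   0.9 -0.8] w 0.0120
[0.0, 0.0, 0.0, -0.12, -0.0, -0.0]
[0.0, 0.0, 0.0, -0.12, -0.0, -0.0]
[0.0, 0.0, 0.0, -0.12, -0.0, -0.0]
[0.0, 0.0, 0.0, -0.12, -0.0, -0.0]
[0.0, 0.0, 0.0, -0.12, -0.0, -0.0]
[0.0, 0.0, 0.0, -0.12, -0.0, -0.0]
[0.0, 0.0, 0.0, -0.12, -0.0, -0.0]
[0.0, -0.0, 0.0, -0.12, -0.0, -0.0]
[0.0, -0.0, 0.0, -0.12, -0.0, -0.0]
[-0.06881367 -0.09747625 -0.03937156]
```

Turning well, with low force.

Emit:
arm_command([
  [0,0,0,-0.12,0,0,1],
  [0,0,0,-0.12,0,0,1],
  [0,0,0,-0.12,0,0,1],
  [0,0,0,-0.12,0,0,1],
  [0,0,0,-0.12,0,0,1],
  [0,0,0,-0.12,0,0,1],
  [0,0,0,-0.12,0,0,1],
  [0,0,0,-0.12,0,0,1],
  [0,0,0,0,0,0,1],
])

```text
time: 5.7
position: [0.5892, -0.1086, 0.1024]
tool_rot: [-0.45, 0.545, 0.453, 0.543]
ft_force: [0.2, 0.2, -0.1]
grip_width: 0.012
```

```bash
python3 - <<'E'
from h import *
p,r=state(); rows(p,r,p,down(86),1); print(robot.get_obs()["moment"])
E
```

```text
t5.70 pos [ 0.5892 -0.1086  0.1024] zyaw 79.4 x [-0.004  0.002 -1.   ] q [-0.37  0.65  1.6  -0.    0.9  -1.75] F [ 0.2  0.2 -0.1] w 0.0120
[0.0, 0.0, 0.0, -0.12, 0.0, -0.0]
[-0.02928745 -0.1038331   0.06985538]
```

Emit:
arm_command([
  [0,0,0,-0.12,0,0,1],
  [0,0,0,0,0,0,1],
  [0,0,0,0,0,0,3],
  [0,0,0,0,0,0,3],
  [-3,0,0,0,0,0,3],
  [-5,0,0,0,0,0,3],
  [-5,0,0,0,0,0,3],
])

```text
time: 6.58
position: [0.5864, -0.1079, 0.2306]
tool_rot: [-0.475, 0.521, 0.487, 0.515]
ft_force: [1.4, -0.4, -0.5]
grip_width: 0.0299
```

```bash
python3 - <<'E'
from h import *
p,r=state()
pt,hs,W=cloud("scene"); H,S,V=cv2.split(hs); Z=W[...,2]
m=(H>18)&(H<35)&(S>120)&(Z>.128)&(Z<.145)&(np.hypot(W[...,1]+.108,W[...,0]-.589)<.05); P=W[m]
print("wing",m.sum(), (cv2.minAreaRect(P[:,:2].astype(np.float32)*1000),line(P)) if len(P) else 0)
cv2.imwrite("pics/scene2.png",cv2.resize(pt[60:300,160:480],None,fx=2,fy=2))
for x in (.478,): rows(p,r,[x,-.202,.17],down(-4.3),12)
E
```

```text
t6.58 pos [ 0.5864 -0.1079  0.2306] zyaw 85.7 x [-0.017  0.006 -1.   ] q [-0.37  0.49  1.48 -0.    1.19 -1.86] F [ 1.4 -0.4 -0.5] w 0.0299
wing 219 (((590.4959716796875, -106.52281951904297), (11.728893280029297, 44.23954391479492), 84.869384765625), np.float32(-3.686998))
[0.52, 0.83, -0.85, 0.13, -0.0, -0.0]
[0.51, 0.72, -0.95, 0.13, -0.0, -0.0]
[0.51, 0.59, -1.04, 0.13, -0.0, -0.0]
[0.51, 0.45, -1.11, 0.13, -0.0, -0.0]
[0.51, 0.3, -1.16, 0.13, -0.0, -0.0]
[0.51, 0.14, -1.19, 0.13, -0.0, -0.0]
[0.51, -0.01, -1.2, 0.13, -0.0, -0.0]
[0.51, -0.17, -1.18, 0.13, -0.0, -0.0]
[0.5, -0.32, -1.15, 0.13, -0.0, -0.0]
[0.5, -0.47, -1.1, 0.13, -0.0, -0.0]
[0.5, -0.6, -1.03, 0.13, -0.0, -0.0]
[0.5, -0.73, -0.95, 0.13, -0.0, -0.0]
```

View pics/scene2.png

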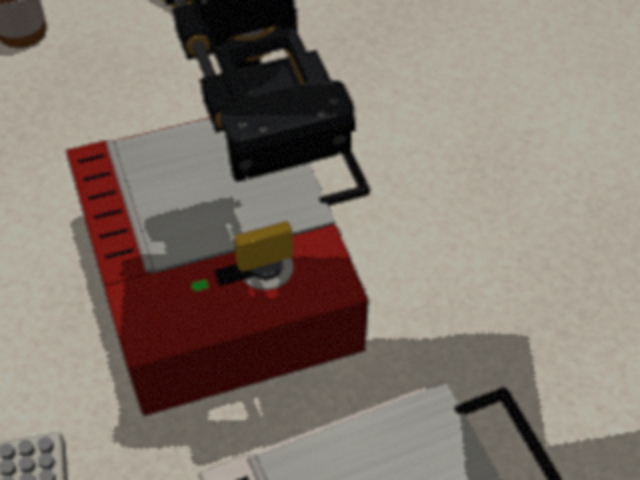

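The picture shows the tongue tip at (222,275) pointing at the green mark (200,285), with the wing at (263,245) along the panel edge, so the fastener is unlocked. Next is the handle.

Emit:
arm_command([
  [0.5,0.8,-0.9,0.13,0,0,3],
  [0.5,0.7,-1.0,0.13,0,0,3],
  [0.5,0.6,-1.0,0.13,0,0,3],
  [0.5,0.5,-1.1,0.13,0,0,3],
  [0.5,0.3,-1.2,0.13,0,0,3],
  [0.5,0.1,-1.2,0.13,0,0,3],
  [0.5,0,-1.2,0.13,0,0,2.6],
  [0.5,-0.2,-1.2,0.13,0,0,2.6],
  [0.5,-0.3,-1.2,0.13,0,0,2.6],
  [0.5,-0.5,-1.1,0.13,0,0,2.6],
  [0.5,-0.6,-1.0,0.13,0,0,2.6],
  [0.5,-0.7,-1.0,0.1,0,0,2.6],
])

```text
time: 8.12
position: [0.4773, -0.205, 0.1795]
tool_rot: [0.033, 0.705, -0.035, 0.707]
ft_force: [-0.1, 0.5, -1.4]
grip_width: 0.0259
```

```bash
python3 - <<'E'
from h import *
p,r=state(); rows(p,r,[.478,-.202,.13],down(-4.3),4)
E
```

```text
t8.12 pos [ 0.4773 -0.205   0.1795] zyaw -5.5 x [ 0.003 -0.002 -1.   ] q [-0.62  0.45  1.74  0.    0.95 -0.52] F [-0.1  0.5 -1.4] w 0.0259
[1.24, 0.08, 0.01, -0.01, 0.0, 0.0]
[1.24, 0.08, 0.01, -0.01, 0.0, 0.0]
[1.24, 0.08, 0.01, -0.01, 0.0, 0.0]
[1.24, 0.08, 0.01, -0.01, 0.0, 0.0]
```

Emit:
arm_command([
  [1.5,0.1,0,-0.01,0,0,2.6],
  [1.5,0.1,0,-0.01,0,0,2.6],
  [1.5,0.1,0.1,0,0,0,2.6],
  [0.5,0,0,0,0,0,2.6],
])

```text
time: 8.62
position: [0.4781, -0.203, 0.1279]
tool_rot: [0.028, 0.705, -0.03, 0.708]
ft_force: [-0.6, -0.3, -0.1]
grip_width: 0.0261
```

```bash
python3 - <<'E'
from h import *
p,r=state(); rows(p,r,[.478,-.202,.072],down(-4.3),4)
pt,hs,W=cloud("scene"); cv2.imwrite("pics/scene3.png",cv2.resize(pt[60:260,220:480],None,fx=3,fy=3))
E
```

```text
t8.62 pos [ 0.4781 -0.203   0.1279] zyaw -4.7 x [ 0.004 -0.003 -1.   ] q [-0.62  0.53  1.79 -0.    0.82 -0.53] F [-0.6 -0.3 -0.1] w 0.0261
[1.4, 0.03, -0.01, -0.0, 0.0, 0.0]
[1.4, 0.03, -0.01, -0.0, 0.0, 0.0]
[1.4, 0.03, -0.01, -0.0, 0.0, 0.0]
[1.4, 0.02, -0.01, -0.0, 0.0, 0.0]
```

View pics/scene3.png

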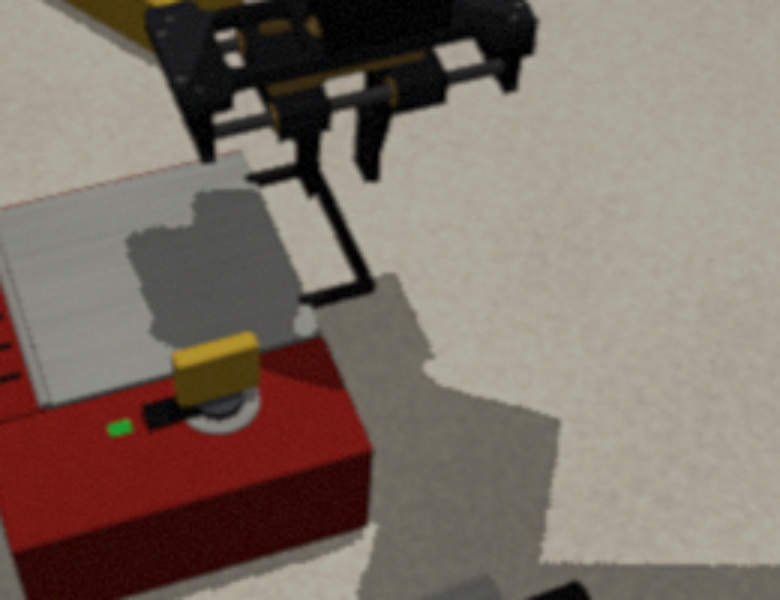

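The crop shows the finger tips at (312,185) and (370,180), still above the bar, which runs from (310,170) to (368,285). The numbers put them on either side of it, so I'll descend and watch the force.

Emit:
arm_command([
  [1.4,0,0,0,0,0,2.6],
  [1.4,0,0,0,0,0,2.6],
  [1.0,0,0,0,0,0,2.6],
  [0.8,0,0,0,0,0,2.6],
])

```text
time: 9.18
position: [0.4792, -0.2036, 0.0795]
tool_rot: [0.028, 0.704, -0.031, 0.709]
ft_force: [-0.4, -0.1, 0.8]
grip_width: 0.0258
```

```bash
python3 - <<'E'
from h import *
p,r=state(); rows(p,r,[.478,-.202,.072],down(-4.3),1)
E
```

```text
t9.18 pos [ 0.4792 -0.2036  0.0795] zyaw -4.7 x [ 0.006 -0.004 -1.   ] q [-0.62  0.61  1.82 -0.    0.7  -0.53] F [-0.4 -0.1  0.8] w 0.0258
[0.74, 0.15, -0.14, -0.01, 0.01, 0.0]
```

No contact: the bar is between the fingers.

Emit:
arm_command([
  [0.7,0.1,-0.1,0,0,0,2.6],
  [0,0,0,0,0,0,0.8],
  [0,0,0,0,0,0,0.8],
  [0,0,0,0,0,0,0.8],
  [0,0,0,0,0,0,0.8],
], grip_force=20)

```text
time: 9.8
position: [0.4763, -0.2021, 0.0713]
tool_rot: [0.028, 0.706, -0.03, 0.707]
ft_force: [0.3, -0.6, -2.7]
grip_width: 0.0092
```

```bash
python3 - <<'E'
from h import *
p,r=state()
E
```

```text
t9.80 pos [ 0.4763 -0.2021  0.0713] zyaw -4.7 x [ 0.002 -0.003 -1.   ] q [-0.62  0.62  1.83 -0.    0.69 -0.53] F [ 0.3 -0.6 -2.7] w 0.0092
```

```bash
cat >> h.py <<'E'
A=np.radians(-4.4); D=np.array([np.cos(A),np.sin(A),0]); P0=np.array([.4763,-.2021,.0713]); Hg=P0+.196*D
def arc(th): return Hg-.196*np.cos(th)*D+[0,0,.196*np.sin(th)]
def plan(n,dth):
    p,r=state(); v=p-Hg; t=np.arctan2(v[2],-v@D); print("theta %.3f rad %.4f"%(t,np.hypot(v[2],v@D)),"side",(v@[-D[1],D[0],0]).round(4))
    for k in range(n):
        q=arc(t+dth*(k+1)); rows(p,r,q,down(-4.5),1); p,r=q,down(-4.5)
E
python3 -c "
from h import *
plan(8,.08)"
```

```text
t9.80 pos [ 0.4763 -0.2021  0.0713] zyaw -4.7 x [ 0.002 -0.003 -1.   ] q [-0.62  0.62  1.83 -0.    0.69 -0.53] F [ 0.3 -0.6 -2.7] w 0.0092
theta 0.000 rad 0.1960 side -0.0
[-1.57, -0.0, 0.06, -0.0, 0.0, 0.0]
[-1.56, 0.0, 0.19, 0.0, 0.0, 0.0]
[-1.54, 0.0, 0.31, 0.0, 0.0, 0.0]
[-1.51, 0.0, 0.43, 0.0, 0.0, 0.0]
[-1.47, 0.0, 0.55, 0.0, 0.0, 0.0]
[-1.42, 0.0, 0.67, 0.0, 0.0, 0.0]
[-1.36, 0.0, 0.78, 0.0, 0.0, 0.0]
[-1.29, 0.0, 0.89, 0.0, 0.0, 0.0]
```

Emit:
arm_command([
  [-1.0,0,0,0,0,0,0.8],
  [-1.5,0,0.1,0,0,0,0.8],
  [-1.5,0,0.3,0,0,0,0.8],
  [-1.5,0,0.4,0,0,0,0.8],
], grip_force=20)

```text
time: 10.3
position: [0.4846, -0.2028, 0.1292]
tool_rot: [0.028, 0.706, -0.03, 0.707]
ft_force: [1.9, -0.2, -5.0]
grip_width: 0.0094
```

```bash
python3 -c "
from h import *
plan(8,.08)"
```

```text
t10.30 pos [ 0.4846 -0.2028  0.1292] zyaw -4.7 x [ 0.002 -0.003 -1.   ] q [-0.61  0.53  1.77 -0.    0.84 -0.53] F [ 1.9 -0.2 -5. ] w 0.0094
theta 0.299 rad 0.1964 side -0.0
[-1.47, 0.0, 0.56, -0.0, 0.0, 0.0]
[-1.43, 0.0, 0.64, 0.0, 0.0, 0.0]
[-1.38, 0.0, 0.75, 0.0, 0.0, 0.0]
[-1.31, 0.0, 0.86, 0.0, 0.0, 0.0]
[-1.24, 0.0, 0.96, 0.0, 0.0, 0.0]
[-1.16, 0.0, 1.06, 0.0, 0.0, 0.0]
[-1.07, 0.0, 1.15, 0.0, 0.0, 0.0]
[-0.98, 0.0, 1.23, 0.0, 0.0, 0.0]
```

Emit:
arm_command([
  [-1.5,0,0.6,0,0,0,0.8],
  [-1.4,0,0.7,0,0,0,0.8],
  [-1.4,0,0.8,0,0,0,0.8],
  [-1.3,0,0.9,0,0,0,0.8],
  [-1.2,0,1.0,0,0,0,0.8],
  [-1.2,0,1.1,0,0,0,0.8],
])

```text
time: 11.05
position: [0.537, -0.2067, 0.2171]
tool_rot: [0.026, 0.704, -0.031, 0.709]
ft_force: [5.6, -3.6, -12.0]
grip_width: 0.0094
```

```bash
python3 -c "
from h import *
plan(11,.08)"
```

```text
t11.05 pos [ 0.537  -0.2067  0.2171] zyaw -4.7 x [ 0.008 -0.007 -1.   ] q [-0.56  0.46  1.57 -0.    1.1  -0.48] F [  5.6  -3.6 -12. ] w 0.0094
theta 0.823 rad 0.1988 side 0.0001
[-0.8, -0.01, 1.39, -0.0, 0.01, 0.01]
[-0.92, 0.0, 1.27, 0.0, 0.0, 0.0]
[-0.82, 0.0, 1.34, 0.0, 0.0, 0.0]
[-0.71, 0.0, 1.4, 0.0, 0.0, 0.0]
[-0.59, 0.0, 1.45, 0.0, 0.0, 0.0]
[-0.47, 0.0, 1.49, 0.0, 0.0, 0.0]
[-0.35, 0.0, 1.53, 0.0, 0.0, 0.0]
[-0.23, 0.0, 1.55, 0.0, 0.0, 0.0]
[-0.11, 0.0, 1.56, 0.0, 0.0, 0.0]
[0.02, 0.0, 1.57, 0.0, 0.0, 0.0]
[0.14, 0.0, 1.56, 0.0, 0.0, 0.0]
```

Emit:
arm_command([
  [-0.7,0,1.4,0,0,0,0.8],
  [-0.9,0,1.3,0,0,0,0.8],
  [-0.8,0,1.3,0,0,0,0.8],
  [-0.7,0,1.4,0,0,0,0.8],
  [-0.5,0,1.4,0,0,0,0.8],
])

```text
time: 11.68
position: [0.5965, -0.2111, 0.2577]
tool_rot: [0.025, 0.711, -0.031, 0.702]
ft_force: [-3.5, -1.5, -0.8]
grip_width: 0.0092
```

```bash
python3 -c "
from h import *
plan(7,.08)"
```

```text
t11.68 pos [ 0.5965 -0.2111  0.2577] zyaw -4.6 x [-0.012 -0.009 -1.   ] q [-0.51  0.51  1.37 -0.01  1.28 -0.43] F [-3.5 -1.5 -0.8] w 0.0092
theta 1.186 rad 0.2011 side 0.0003
[-0.08, -0.02, 1.66, -0.0, -0.01, 0.01]
[-0.41, 0.0, 1.51, 0.0, 0.0, 0.0]
[-0.29, 0.0, 1.54, 0.0, 0.0, 0.0]
[-0.16, 0.0, 1.56, 0.0, 0.0, 0.0]
[-0.04, 0.0, 1.57, 0.0, 0.0, 0.0]
[0.09, 0.0, 1.57, 0.0, 0.0, 0.0]
[0.21, 0.0, 1.55, 0.0, 0.0, 0.0]
```

Emit:
arm_command([
  [-0.1,0,1.5,0,0,0,0.8],
  [-0.3,0,1.5,0,0,0,0.8],
  [-0.2,0,1.5,0,0,0,0.8],
  [-0.1,0,1.5,0,0,0,0.8],
  [0,0,1.0,0,0,0,0.8],
  [0,0,0,0,0,0,0.8],
])

```text
time: 12.42
position: [0.6597, -0.2159, 0.2733]
tool_rot: [0.024, 0.716, -0.032, 0.697]
ft_force: [2.5, -2.0, -6.1]
grip_width: 0.0089
```

```bash
python3 - <<'E'
from h import *
plan(2,.05)
for n in ("scene","top"):
    p,hs,W=cloud(n); H,S,V=cv2.split(hs); cv2.imwrite(f"pics/{n}4.png",p)
E
```

```text
t12.43 pos [ 0.6597 -0.2159  0.2733] zyaw -4.5 x [-0.026 -0.012 -1.   ] q [-0.47  0.59  1.16 -0.02  1.4  -0.38] F [ 2.5 -2.  -6.1] w 0.0089
theta 1.511 rad 0.2024 side 0.0003
[0.58, -0.02, 1.03, -0.0, -0.03, 0.01]
[0.01, 0.0, 0.98, 0.0, 0.0, 0.0]
```

View pics/scene4.png

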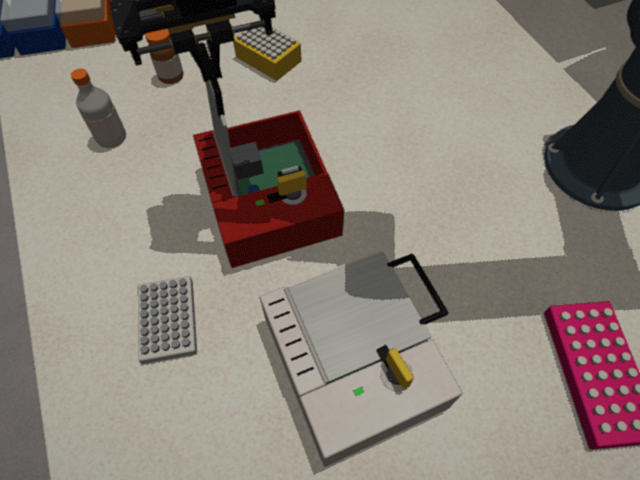

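The panel stands nearly upright around (222,140), with the fingers holding its bar at (215,85). The white wing is unchanged at (395,365). A small nudge further, then release and retreat straight up.

Emit:
arm_command([
  [0.3,0,1.2,0,-0.02,0,0.8],
  [0.2,0,0.3,0,0,0,0.8],
  [0,0,0,0,0,0,3.5],
  [0,0,0,0,0,0,3.5],
  [0,0,0,0,0,0,3.5],
])

```text
time: 13.15
position: [0.6754, -0.2163, 0.2734]
tool_rot: [0.023, 0.706, -0.033, 0.707]
ft_force: [-0.2, 0.7, 0.5]
grip_width: 0.0305
```

```bash
python3 -c "
from h import *
plan(1,.05)"
```

```text
t13.15 pos [ 0.6754 -0.2163  0.2734] zyaw -4.5 x [ 0.001 -0.013 -1.   ] q [-0.46  0.6   1.14 -0.01  1.39 -0.38] F [-0.2  0.7  0.5] w 0.0305
theta 1.589 rad 0.2021 side 0.0011
[0.66, -0.1, 0.97, -0.0, 0.0, 0.01]
```

Emit:
arm_command([
  [-1.5,0,0,0,0,0,3.5],
  [-2,0,0,0,0,0,3.5],
  [-2.5,0,0,0,0,0,3.5],
  [-2.5,0,0,0,0,0,3.5],
  [-1.5,0,-2,0,0,0,3.5],
  [0,0,-4,0,0,0,3.5],
  [0,0,-4,0,0,0,3.5],
  [0,0,-4,0,0,0,3.5],
  [0,0,-4,0,0,0,3.5],
  [0,0,0,0,0,0,3.5],
])

```text
time: 14.4
position: [0.4933, -0.2006, 0.3844]
tool_rot: [0.021, 0.702, -0.034, 0.711]
ft_force: [0.6, -0.0, -0.0]
grip_width: 0.035
```

```bash
python3 - <<'E'
from h import *
state()
Nv=np.array([-D[1],D[0],0])
for n in ("scene","top"):
    p,hs,W=cloud(n); H,S,V=cv2.split(hs); Z=W[...,2]; cv2.imwrite(f"pics/{n}5.png",p)
    s=(W-Hg)@D; l=(W-Hg)@Nv
    m=(abs(l)<.07)&(abs(s)<.06)&(Z>.11)&(Z<.225)&(V>60)&(S<60)
    if m.sum()>50:
        f=cv2.fitLine(np.c_[s[m],Z[m]].astype(np.float32),cv2.DIST_HUBER,0,.01,.01).ravel(); print(n,"panel",m.sum(),"theta deg",180-np.degrees(np.arctan2(abs(f[1]),f[0]*np.sign(f[1]))))
    b=(abs(l)<.06)&(abs(s)<.1)&(Z>.24)&(Z<.3)&(V<60)
    if b.sum(): print(n,"bar s,z",b.sum(),np.median(s[b&(Z>.27)]),Z[b].max())
    for nm,c in(("red",(.59,-.107)),("white",None)):
        y=(H>18)&(H<35)&(S>120)&(Z>.128)&(Z<.145)&(W[...,0]>.45)&(W[...,0]<.7)&((W[...,1]<-.03) if nm=="red" else (W[...,1]>.1)&(W[...,1]<.4))&(W[...,1]>-.2)
        print(n,nm,"wing dir",y.sum(),line(W[y]) if y.sum()>30 else 0)
E
```

```text
t14.40 pos [ 0.4933 -0.2006  0.3844] zyaw -4.5 x [ 0.013 -0.019 -1.   ] q [-0.59  0.24  1.44 -0.01  1.44 -0.51] F [ 0.6 -0.  -0. ] w 0.0350
scene bar s,z 434 0.003384033439160267 0.29019447039279334
scene red wing dir 241 -4.2003603
scene white wing dir 362 -85.68967
top bar s,z 747 0.0013717058133457167 0.2914829465530805
top red wing dir 200 -5.304531
top white wing dir 206 -86.15771
```

View pics/scene5.png

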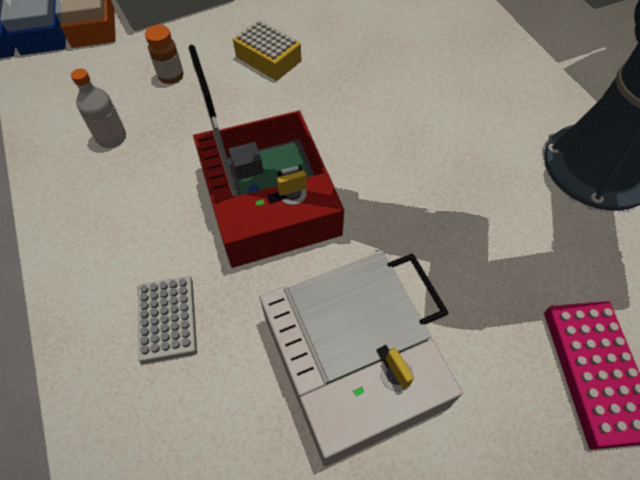

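The panel stands upright and free, from (235,185) to (193,45), with the bar about 2 mm past directly above the hinge (about 1.58 rad). The red tongue points at the green mark (260,203), and the white fastener is unchanged at (395,365).

```bash
python3 -c "
from rig import workorder
print(workorder.hand_in())"
```

```text
the job is handed in; nothing more can be done
None
```

The red box's fastener is unlocked, its panel is standing upright, and the job was handed in at about 14.5 s of the 54 s. No verdict was reported.

- **Fastener:** I turned it anticlockwise. In the last check its wing read −4.2° and −5.3° in the two camera views, against about −4.4° for the box. That puts it at about 1.57 rad, with the tongue pointing at the green mark.
- **Panel:** I then swung it up by the handle and released it. The bar measured 1–3 mm past directly above the hinge, about 1.58 rad, at the expected height. The arm is clear, with forces near zero.
- **White box:** its fastener was never approached and looks the same in the first and last pictures. I did not measure its angle at the start for comparison.

**Checks that failed or disagreed:**
- The fit of the panel's own face found too few depth points, so the opening angle rests on the bar position in both views.
- During the swing the tool drifted about 6 mm off the planned arc, probably from the bar slipping in the pads. The highest wrist force I read was about 14 N.

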